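# Load the two solder reel stands

### The arm

A 7-joint arm with a two-finger parallel gripper is mounted at the origin on the work surface. World frame = base frame: x ahead of the robot, y to its left, z up, the work surface at z = 0. Lengths are in m, angles in rad, forces in N, time in s.
With the tool pointing down it reaches from about 0.425 to 0.925 m from the base axis. Payload 6.8 kg.
Tool frame: the origin (TCP) lies midway between the tips of the shut fingers; the grasp point (between the pads) lies 19 mm behind it; z points along the fingers, y is the line along which they close (so a half turn about z gives the same grasp; the last joint's range is limited). The gripper opens to 85 mm and grips with 20 to 120 N. Pads are 22 mm wide; open, the fingers measure 114 mm over their backs; the gripper's body (76 mm by 85 mm) begins 54 mm behind the grasp point. The pads swing forward as they close: fully open they stand 13 mm farther back than shut.
Start: joints at [1.015, 0.477, 0.022, 1.555, -0.011, 1.109, -0.083], TCP at [0.292, -0.608, 0.231] pointing down, gripper open.
Joint ranges: [-2.96, 2.96], [-0.34, 2.1], [-1.41, 1.46], [0.24, 2.44], [-1.37, 4.51], [0.17, 1.92], [-2.96, 2.96]. Speed limits (rad/s): [2.39, 2.39, 3.14, 3.14, 3.14, 3.14, 3.14].

### API

Orientations are given as a rotation vector (axis times angle).
In Python, from bench import r gives the robot as it stands. The module is installed in compiled form; this text tells all that it offers.
- The arm moves only by the tool apply_moves, never from a script. Its argument "rows" is a list of rows, each a list of 6 numbers: the shift along the tool's x, y, z scaled (see below), then the turn, a rotation vector about the tool's x, y, z scaled (see below). A call has 1 to 5 rows; each row is the pose to reach, as a shift and turn from the pose commanded when the call began, along the tool's axes at that moment; what a row does not reach only later rows make up. The controller multiplies each number of a shift by 0.25 m and each number of a turn by 90 degrees. A row lasts 1/8 s, in which the tool goes at most 62.5 mm and 10.7 degrees, less where a joint would pass 70% of its speed; a pose out of reach is approached as far as the arm can. A call with a number of a shift or a turn outside -1 to 1 is refused whole. A call with a gripper value outside its range is refused whole. "claw" is the opening, from 0 (shut) to 1 (fully open), set as the call begins (left out, the last holds). The fingers move at their own pace and stop on an object; "newtons" is the grip in N (left out, the last holds). Time passes only in rows, so rows that repeat a pose let the fingers close. It gives the time, the measured TCP pose, the force, the opening and the grip force at its end, in the units of the state.
- r.get_obs(): the state, without advancing time (a new reading comes with each control period).
- r.grab_frame(name): name is "scene" or "side" or "wrist"; returns a dict with "pixels" (420x560x3 uint8, red, green, blue), "intrinsics" (3x3 intrinsics, pixels), "eye" and "attitude" of the camera in the world. Camera axes: x right, y up, looking along -z (the intrinsics and any distortion apply to the point x, -y, -z); pixel columns grow to the right and rows downward; lengths in m; the calibration is good to about 2 mm. A picture is of the moment at which its call begins. There is no depth.
- r.hand_in(): hands the job in; it is judged then, once.
Trained networks look in a picture, given as the dict that the camera call returned (one of the last four; its "shot" number tells which), for a name from the list of things; names that differ only in an ending like _2 or _b are one class to them, and where a whole thing is asked for, a point or a joint stands for the part that bears it (a point fixed in the world has none). Each returns a list of dicts, best first, with "conf" (0 to 1); they miss things now and then, are a little off and sometimes report something else, mostly with a low value. They report only what shows in the picture. A call takes as long as a camera call. They do not tell look-alikes from the thing itself.
- r.search_frame(picture, thing): "rect" ([left, top, width, height] in pixels, round what is visible of it).
- r.outline_of(picture, thing): "pixels" (420x560 bool, what is visible of it) and "rect" ([left, top, width, height] in pixels, round what is visible of it).
- r.landmark_of(picture, thing): "point" ([column, row] in pixels: a listed point, or the origin of a listed thing).
The state is a dict: "clock": time; "joints": joint angles; "qvel": joint speeds; "tau": joint torques, N m; "tcp_pos": TCP position; "orientation": TCP orientation; "contact_force": force on the tool from outside, world axes, zero at the start; "moment": the same for the moment, N m; "grip_width": finger opening in m; "gripper_force": force on a finger pad.
Only numpy, scipy, OpenCV 4.12 (cv2) and the standard library are available. Lean on these libraries where they do the work, as an engineer would, in place of code of your own. Each camera call takes 0.05 s, during which the arm holds its last target. There are 200 camera calls.

### The job

Load the two solder reel stands: set each reel upright between the cheeks of the stand whose width it fits (large reel in the wide stand, small reel in the narrow one), then thread the spindle of the right length (long for the wide stand, short for the narrow one) through one cheek, the reel and the other cheek, from either side, until its handle meets the cheek. Leave the meter, the cutters and the tip cleaner where they lie.

Things in the scene. Friction and masses are not known exactly. Their poses are not given: they have to be found in the camera images.
- wide_stand: Wider reel stand, grey steel, fixed. Dark base plate 84 (x) by 86 (y) mm, top 5 mm above the bench; two light cheeks 4 mm thick, 44 mm wide (x), tops 53 mm above the bench, 66 mm apart inside, 74 over the outsides, each with an 18 mm bore. Open at front, back and top; both sides alike. Origin: on the bore line midway between the cheeks, 37 mm above the bench. y: along the bore line; z up.
- narrow_stand: Narrower reel stand, same make. Base plate 84 (x) by 60 (y) mm, top 5 mm above the bench; cheeks 4 mm thick, 44 mm wide, tops 47 mm above the bench, 40 mm apart inside, 48 over the outsides, each with an 18 mm bore. Origin: on the bore line midway between the cheeks, 31 mm above the bench. y: along the bore line; z up.
- large_reel: Larger full solder reel: white twelve-sided flanges, grey solder wound to the rim. 62 mm across flats, 56 mm wide, bore 24 mm, 0.3-0.55 kg. Stands on a flat, bore level; flats at its two sides are vertical, so a grip across the 62 mm is square. Origin: its centre, 31 mm above what it stands on. y: along its bore; z up. In its stand the centre sits 1 mm below the bore line, 5 mm free at each cheek.
- small_reel: Smaller full solder reel, same make and standing alike: 50 mm across flats, 30 mm wide, bore 24 mm, 0.15-0.28 kg. Origin: its centre, 25 mm above what it stands on. y: along its bore; z up. In its stand the centre sits 1 mm below the bore line, 5 mm free at each cheek.
- long_spindle: Longer spindle, lying level: aluminium rod 12 mm thick, 90 mm long, last 6 mm tapered to 6 mm; at the other end a flat grey handle 38 (y) by 20 (x) by 12 (z) mm, too wide for the bores. 60 g. y: from handle to tip; z up. Origin: on the rod's centre line, 37 mm from the handle's shoulder, 53 from the tip; meets the wide stand's origin when fully home. Handle's middle at y = -56 mm.
- short_spindle: Shorter spindle, same make, lying level: rod 12 mm thick, 64 mm long, same taper and handle (38 by 20 by 12 mm). 50 g. y: from handle to tip; z up. Origin: on the rod's centre line, 24 mm from the handle's shoulder, 40 from the tip; meets the narrow stand's origin when fully home. Handle's middle at y = -43 mm.
- meter: Bystander: yellow pocket multimeter lying face up, 130 by 66 by 38 mm. Origin: centre of its underside; x along its length.
- tip_cleaner: Bystander: round steel pot of brass wool for cleaning iron tips, 64 mm across, 44 mm high. Origin: centre of its underside.
- cutters: Bystander: red-handled side cutters lying flat, about 145 mm long, 13 mm thick. Origin: under the pivot; x towards the jaws.
Mind the look-alikes: they are no part of the job. Leave any turquoise look-alike of the short_spindle alone.

How it is judged:
By the outcome, as a careful person would: the job done as asked, in the order asked, and still so for the second after the job is handed in, with the robot touching nothing.
It also fails if it takes over 112 s, if anything falls off the work surface, if the arm or the gripper's body presses on something with over 40 N, if the wrist force passes 120 N, or if a joint passes its speed limit or range.

## Working session

There is one attempt and no reset: what is moved stays moved. The work goes in short steps, Python scripts to look and compute and a tool call to move; the robot and the scene stay as the last step left them, time stands still between calls to the robot, and variables do not carry over. Pictures are saved under pics/ and viewed, at most 14 in all, crops included, and the job is handed in when it is done.

Besides the shell and the picture viewer there is one more tool, called as name(argument=value, ...), one argument or row to a line, values as JSON. apply_moves: Moves the arm, as the interface text tells. Its arguments: {"type":"object","properties":{"rows":{"type":"array","items":{"type":"array","items":{"type":"number"}}},"claw":{"type":"number"},"newtons":{"type":"number"}},"required":["rows"]}

```bash
mkdir -p pics
cat > h.py <<'E'
import numpy as np, cv2
from bench import r
from scipy.spatial.transform import Rotation as R
def ray(f,p):
    K=np.array(f["intrinsics"]); A=np.array(f["attitude"])
    if A.shape!=(3,3): A=R.from_rotvec(A).as_matrix() if A.size==3 else R.from_quat(A).as_matrix()
    d=np.linalg.solve(K,[p[0],p[1],1]); return A@np.array([d[0],-d[1],-d[2]])
def onz(f,p,z):
    d=ray(f,p); e=np.array(f["eye"]); return e+d*(z-e[2])/d[2]
def proj(f,P):
    K=np.array(f["intrinsics"]); A=np.array(f["attitude"])
    c=A.T@(np.array(P)-np.array(f["eye"])); c=np.array([c[0],-c[1],-c[2]]); u=K@c; return u[:2]/u[2]
def save(f,n): cv2.imwrite("pics/"+n,cv2.cvtColor(f["pixels"],cv2.COLOR_RGB2BGR))
E
python3 - <<'E'
from h import *
np.set_printoptions(precision=4,suppress=True)
print(r.get_obs())
for n in ["scene","side","wrist"]:
    f=r.grab_frame(n); save(f,n+"0.png"); print(n,{k:v for k,v in f.items() if k!="pixels"})
    for t,z in dict(wide_stand=.037,narrow_stand=.031,large_reel=.031,small_reel=.025,long_spindle=.006,short_spindle=.006,meter=0,tip_cleaner=0,cutters=0).items():
        for l in r.landmark_of(f,t): print(t,round(l["conf"],2),np.array(l["point"]),onz(f,l["point"],z))
E
```

```text
{'clock': 0.0, 'joints': array([ 1.0149,  0.4778,  0.0223,  1.5565, -0.0115,  1.1093, -0.0831]), 'qvel': array([ 0.0011,  0.0009,  0.0009,  0.0008, -0.0014,  0.0001,  0.0007]), 'tau': array([ -0.0003, -59.6443,   1.6078, -28.12  ,   0.0124,   0.0093,
        -0.    ]), 'tcp_pos': array([ 0.292 , -0.6079,  0.2303]), 'orientation': array([-3.0615, -0.6972,  0.0009]), 'contact_force': array([-0.5026,  0.1959,  0.4115]), 'moment': array([ 0.0263, -0.026 , -0.0309]), 'gripper_force': 0.0, 'grip_width': 0.08528816181394369}
scene {'intrinsics': array([[502.3385,   0.    , 279.6246],
       [  0.    , 502.3385, 206.705 ],
       [  0.    ,   0.    ,   1.    ]]), 'eye': array([1.4129, 0.1858, 0.6662]), 'attitude': array([0.6606, 0.8504, 1.6281]), 'shot': 1}
wide_stand 0.64 [359.3 250. ] [0.6672 0.1667 0.037 ]
narrow_stand 0.65 [198.1 231.6] [ 0.6665 -0.1598  0.031 ]
large_reel 0.95 [243.3 183.8] [ 0.4764 -0.1178  0.031 ]
small_reel 0.78 [449.3 215.7] [0.5044 0.3427 0.025 ]
long_spindle 0.54 [172.6 189.2] [ 0.4944 -0.2895  0.006 ]
short_spindle 0.68 [374.9 178.9] [0.3578 0.1793 0.006 ]
short_
[... 856 characters left out ...]
0.4778 -0.3007  0.006 ]
short_spindle 0.97 [343.1 334. ] [0.3668 0.1775 0.006 ]
short_spindle 0.93 [282.3 226.6] [0.5685 0.0262 0.006 ]
short_spindle 0.79 [380.5 278.6] [0.3572 0.0459 0.006 ]
short_spindle 0.7 [310.8 267. ] [0.4712 0.0875 0.006 ]
meter 0.82 [203.9 194.3] [0.7704 0.0258 0.    ]
tip_cleaner 0.64 [382.3 162.8] [ 0.4848 -0.3053  0.    ]
tip_cleaner 0.61 [146.2 238. ] [0.775  0.1885 0.    ]
cutters 0.81 [258.6 147.8] [ 0.7783 -0.1971  0.    ]
wrist {'intrinsics': array([[304.8745,   0.    , 282.828 ],
       [  0.    , 304.8745, 212.408 ],
       [  0.    ,   0.    ,   1.    ]]), 'eye': array([ 0.3617, -0.5743,  0.374 ]), 'attitude': array([-0.271 ,  0.1694, -1.1133]), 'shot': 3}
```

View pics/scene0.png

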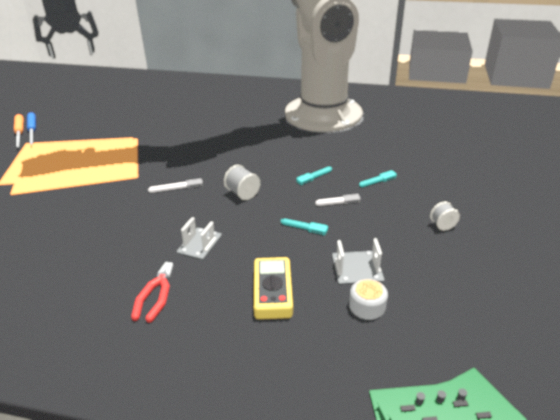

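View pics/side0.png

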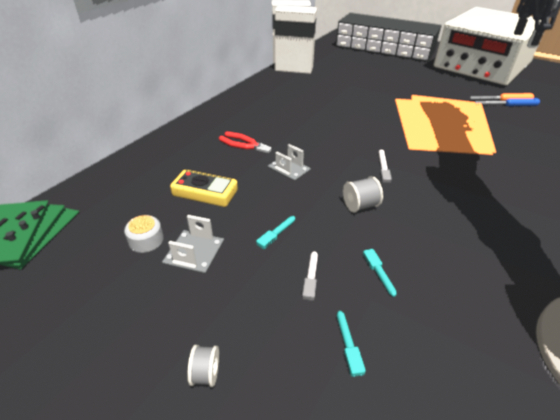

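The frames show the wide stand at about (358,265), the narrow stand at (198,240) and the reels at (242,182) and (445,216). The long spindle is at (175,187) and the real, white short spindle is at (338,201). The other three short spindles are turquoise. Next I'll fit the poses with silhouette models.

```bash
cat >> h.py <<'E'
from scipy.optimize import minimize
def box(x0,x1,y0,y1,z0,z1): return np.array([[x,y,z] for x in(x0,x1) for y in(y0,y1) for z in(z0,z1)])
def stand(h,inn,py,top): 
    return [box(-.042,.042,-py,py,-h,-h+.005)]+[box(-.022,.022,*s,-h,top-h) for s in((inn,inn+.004),(-inn-.004,-inn))]
def reel(d,w):
    a=np.radians(15+30*np.arange(12)); c=d/2/np.cos(np.radians(15)); 
    return [np.array([[c*np.cos(t),y,c*np.sin(t)] for t in a for y in(-w/2,w/2)])]
def spin(sh,L):
    a=np.radians(30*np.arange(12)); ring=lambda rr,y:[[rr*np.cos(t),y,rr*np.sin(t)] for t in a]
    return [np.array(ring(.006,-sh)+ring(.006,L-sh-.006)+ring(.003,L-sh)),box(-.01,.01,-sh-.038,-sh,-.006,.006)]
M=dict(wide_stand=(stand(.037,.033,.043,.053),.037),narrow_stand=(stand(.031,.02,.03,.047),.031),large_reel=(reel(.062,.056),.031),
 small_reel=(reel(.05,.03),.025),long_spindle=(spin(.037,.090),.006),short_spindle=(spin(.024,.064),.006))
def render(f,parts,x,y,yaw,z,S=2):
    m=np.zeros((420*S,560*S),np.uint8); Rz=R.from_euler("z",yaw).as_matrix()
    for P in parts:
        uv=np.array([proj(f,Rz@p+[x,y,z]) for p in P]); h=cv2.convexHull(((uv+.5)*S*16-8).round().astype(np.int32))
        cv2.fillConvexPoly(m,h,1,shift=4)
    return cv2.GaussianBlur(m.astype(np.float32),(0,0),2)
def fit(name,views,x0,z=None):
    """views: [(frame,mask)] -> x,y,yaw, cost"""
    parts,zz=M[name]; z=zz if z is None else z
    T=[cv2.GaussianBlur(cv2.resize(m.astype(np.uint8),(1120,840),interpolation=cv2.INTER_NEAREST).astype(np.float32),(0,0),2) for f,m in views]
    def cost(v): return sum(np.abs(render(f,parts,v[0],v[1],v[2],z)-t).sum()/t.sum() for (f,_),t in zip(views,T))/len(T)
    best=None
    for a in (np.arange(0,6)*np.pi/6 if "spindle" not in name else np.arange(0,8)*np.pi/4) if len(x0)<3 else [x0[2]]:
        s=np.array([[x0[0],x0[1],a]]*4)+[[0,0,0],[.01,0,0],[0,.01,0],[0,0,.25]]
        q=minimize(cost,s[0],method="Nelder-Mead",options=dict(initial_simplex=s,maxfev=130,xatol=1e-4,fatol=1e-4))
        if best is None or q.fun<best.fun: best=q
    return np.append(best.x,best.fun)
def sat(f,m): 
    p=f["pixels"][m].astype(float).mean(0); return (p.max()-p.min())/p.max()
def views(name,frames,x0=None):
    out=[]
    for f in frames:
        c=[o for o in r.outline_of(f,name) if o["conf"]>.3 and ("spindle" not in name or sat(f,o["pixels"])<.3)]
        if x0 is not None:
            u=proj(f,[x0[0],x0[1],M[name][1]]); c=[o for o in c if np.linalg.norm(np.array(o["rect"][:2])+np.array(o["rect"][2:])/2-u)<40]
        if c: out.append((f,c[0]["pixels"]))
    return out
E
cat > a.py <<'E'
from h import *
np.set_printoptions(precision=4,suppress=True)
F=[r.grab_frame("scene"),r.grab_frame("side")]
X=dict(wide_stand=(.67,.167),narrow_stand=(.668,-.16),large_reel=(.477,-.125),small_reel=(.503,.339),long_spindle=(.487,-.295),short_spindle=(.473,.09))
for n,x in X.items():
    v=views(n,F,x); print(n,len(v),fit(n,v,x),[fit(n,[q],fit(n,v,x)[:3]) for q in v])
E
time python3 a.py
```

```text
Traceback (most recent call last):
  File "a.py", line 6, in <module>
    v=views(n,F,x); print(n,len(v),fit(n,v,x),[fit(n,[q],fit(n,v,x)[:3]) for q in v])
  File "h.py", line 50, in views
    u=proj(f,[x0[0],x0[1],M[name][1]]); c=[o for o in c if np.linalg.norm(np.array(o["rect"][:2])+np.array(o["rect"][2:])/2-u)<40]
  File "h.py", line 12, in proj
    c=A.T@(np.array(P)-np.array(f["eye"])); c=np.array([c[0],-c[1],-c[2]]); u=K@c; return u[:2]/u[2]
                                                        ~^^^
IndexError: invalid index to scalar variable.

real	0m1.796s
user	0m0.997s
sys	0m0.165s
```

```bash
sed -i '/^def proj/,/^def save/s/A=np.array(f\["attitude"\])/A=R.from_rotvec(f["attitude"]).as_matrix()/' h.py; time timeout 500 python3 a.py
```

```text
wide_stand 2 [0.676  0.1649 0.2842 0.0867] [array([0.6763, 0.1651, 0.2666, 0.0923]), array([0.6772, 0.1634, 0.2977, 0.071 ])]
narrow_stand 2 [ 0.666  -0.162  -0.1737  0.0819] [array([ 0.6659, -0.1618, -0.1718,  0.0566]), array([ 0.6685, -0.1645, -0.1728,  0.0986])]
large_reel 2 [ 0.4669 -0.1255  2.5234  0.0709] [array([ 0.469 , -0.1245,  2.5271,  0.0702]), array([ 0.4672, -0.1272,  2.542 ,  0.0544])]
small_reel 2 [0.5048 0.3323 2.1285 0.0655] [array([0.5057, 0.3324, 2.1855, 0.0342]), array([0.5049, 0.3318, 2.1003, 0.0852])]
long_spindle 1 [ 0.4841 -0.2996  3.6062  0.1554] [array([ 0.4843, -0.2995,  3.6034,  0.1529])]
short_spindle 2 [0.4686 0.0897 3.5515 0.1814] [array([0.4695, 0.0898, 3.5581, 0.1255]), array([0.4686, 0.089 , 3.5473, 0.2221])]
real	1m19.605s
user	1m17.571s
sys	0m0.234s
```

```bash
cat > p.py <<'E'
# usage: p.py "x y z phi" ["x y z phi" ...]  prints scaled moves for each leg (each from the end of the former)
import sys; from h import *
o=r.get_obs(); p=np.array(o["tcp_pos"]); T=R.from_rotvec(o["orientation"])
print("at",p.round(4),"phi",round(np.arctan2(*T.as_matrix()[1::-1,0]),4),"j",o["joints"].round(2),"w",round(o["grip_width"],4),"F",o["contact_force"].round(1),"t",round(o["clock"],2))
for a in sys.argv[1:]:
    t=list(map(float,a.split())); q=np.array(t[:3]); Q=R.from_matrix([[np.cos(t[3]),np.sin(t[3]),0],[np.sin(t[3]),-np.cos(t[3]),0],[0,0,-1]])
    s=T.inv().apply(q-p)/.25; w=(T.inv()*Q).as_rotvec()/(np.pi/2)
    n=max(np.linalg.norm(q-p)/.0625,np.linalg.norm(w)*90/10.7); print(np.append(s,w).round(3).tolist(),"rows",round(n,1)); p,T=q,Q
E
python3 p.py ".43 -.25 .23 .953" ".467 -.1255 .2 .953"
```

```text
at [ 0.2923 -0.6085  0.2313] phi 0.4477 j [ 1.01  0.48  0.02  1.56 -0.01  1.11 -0.08] w 0.0853 F [ 0.9 -0.3  0. ] t 2.35
[1.117, -1.054, 0.005, 0.0, 0.0, -0.322] rows 6.1
[0.492, -0.168, 0.12, 0.0, 0.0, 0.0] rows 2.1
```

apply_moves(
  rows=[
    [0.9,-0.85,0,0,0,-0.322],
    [0.9,-0.85,0,0,0,-0.322],
    [0.9,-0.85,0,0,0,-0.322],
    [0.9,-0.85,0,0,0,-0.322],
    [0.9,-0.85,0,0,0,-0.322],
  ],
)

```text
clock: 2.98
tcp_pos: [0.4037, -0.3175, 0.2317]
orientation: [2.79, 1.442, 0.001]
contact_force: [0.7, 0.2, 0.2]
grip_width: 0.086
gripper_force: 0.0
```

```bash
python3 p.py ".43 -.25 .23 .953" ".467 -.1255 .2 .953"
```

```text
at [ 0.4037 -0.3175  0.2317] phi 0.9538 j [ 0.73  0.22 -0.21  1.93  0.06  1.   -0.13] w 0.086 F [0.7 0.2 0.2] t 2.98
[0.281, -0.071, 0.007, 0.001, -0.0, 0.001] rows 1.2
[0.492, -0.168, 0.12, 0.0, 0.0, 0.0] rows 2.1
```

```bash
cat > w.py <<'E'
# usage: w.py name x y [yaw] : refine a pose with the wrist camera
import sys; from h import *
n=sys.argv[1]; x=list(map(float,sys.argv[2:])); f=r.grab_frame("wrist"); 
c=[(round(o["conf"],2),np.array(o["rect"]).round().tolist(),round(sat(f,o["pixels"]),2)) for o in r.outline_of(f,n)]; print("proj",proj(f,[x[0],x[1],M[n][1]]).round(),c)
v=[(f,o["pixels"]) for o in r.outline_of(f,n) if ("spindle" not in n or sat(f,o["pixels"])<.35)][:1]
if v: print(n,fit(n,v,x).round(4))
save(f,f"w_{n}_{f['shot']}.png"); print(f"w_{n}_{f['shot']}.png")
E
python3 w.py long_spindle .484 -.2996 3.606
```

```text
proj [330. 132.] [(0.87, [270.0, 94.0, 102.0, 60.0], np.float64(0.05))]
long_spindle [ 0.4824 -0.2983  3.6075  0.0502]
w_long_spindle_8.png
```

apply_moves(
  rows=[
    [0.5,-0.15,0.07,0,0,0],
    [0.773,-0.239,0.127,0,0,0],
    [0.773,-0.239,0.127,0,0,0],
    [0.773,-0.239,0.127,0,0,0],
  ],
)

```text
clock: 3.62
tcp_pos: [0.4671, -0.1245, 0.1993]
orientation: [-2.788, -1.447, -0.001]
contact_force: [-0.4, -0.8, -0.6]
grip_width: 0.0856
gripper_force: 0.0
```

```bash
python3 w.py large_reel .467 -.1255 2.523;python3 p.py ".467 -.1255 .2 .953"
```

```text
proj [283. 195.] [(0.58, [256.0, 163.0, 58.0, 67.0], np.float64(0.03))]
large_reel [ 0.4674 -0.1234  2.5007  0.0849]
w_large_reel_9.png
at [ 0.4663 -0.1281  0.1995] phi 0.9537 j [ 0.44  0.22 -0.35  2.02  0.09  0.92 -0.57] w 0.0851 F [0.2 0.1 0.2] t 3.77
[0.01, -0.004, -0.002, 0.0, 0.0, 0.0] rows 0.0
```

View pics/w_large_reel_9.png

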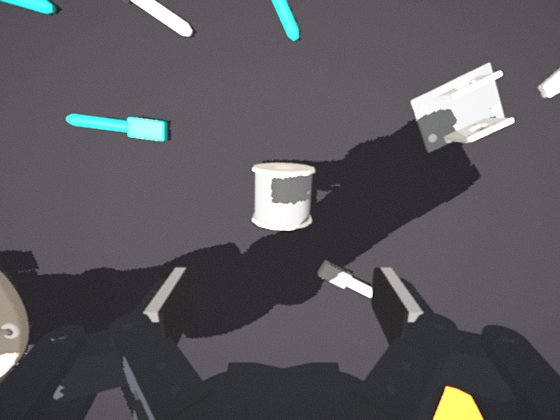

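```bash
python3 p.py ".467 -.1248 .06 .944" ".467 -.1248 .008 .944"
```

```text
at [ 0.4663 -0.1281  0.1995] phi 0.9537 j [ 0.44  0.22 -0.35  2.02  0.09  0.92 -0.57] w 0.0851 F [0.2 0.1 0.2] t 3.77
[0.012, -0.005, 0.558, 0.0, 0.0, 0.006] rows 2.2
[0.0, 0.0, 0.208, 0.0, 0.0, 0.0] rows 0.8
```

```bash
cat > p.py <<'E'
# usage: p.py "x y z phi" ...: scaled moves for each leg; keeps the commanded pose in cmd.txt (last plan adopted if near the measured pose)
import sys,os; from h import *
o=r.get_obs(); p=np.array(o["tcp_pos"]); T=R.from_rotvec(o["orientation"]); ph=np.arctan2(*T.as_matrix()[1::-1,0])
print("at",p.round(4),"phi",round(ph,4),"j",o["joints"].round(2),"w",round(o["grip_width"],4),"grip",round(o["gripper_force"]),"F",o["contact_force"].round(1),"t",round(o["clock"],2))
A=np.loadtxt("cmd.txt",ndmin=2); k=np.argmin(np.linalg.norm(A[:,:3]-p,axis=1)+.1*abs(A[:,3]-ph)); c=A[k]
if np.linalg.norm(c[:3]-p)>.008: print("OFF PLAN",c)
print("cmd",c.round(4)); out=[c]
def mat(t): return R.from_matrix([[np.cos(t),np.sin(t),0],[np.sin(t),-np.cos(t),0],[0,0,-1]])
for a in sys.argv[1:]:
    t=np.array(list(map(float,a.split()))); Q=mat(c[3])
    s=(Q.inv().apply(t[:3]-c[:3])/.25).round(3); w=round(-(t[3]-c[3])/(np.pi/2),3)
    n=max(np.linalg.norm(s)*4,abs(w)*90/10.7); print([*s.tolist(),0,0,w],"rows",round(n,1))
    c=np.append(c[:3]+Q.apply(s*.25),c[3]-w*np.pi/2); out.append(c)
np.savetxt("cmd.txt",out)
E
echo ".4659 -.127 .199 .9535" > cmd.txt; python3 p.py ".467 -.1246 .06 .944" ".467 -.1246 .008 .944"
```

```text
at [ 0.4663 -0.1281  0.1995] phi 0.9537 j [ 0.44  0.22 -0.35  2.02  0.09  0.92 -0.57] w 0.0851 grip 0 F [0.2 0.1 0.2] t 3.77
cmd [ 0.4659 -0.127   0.199   0.9535]
[0.01, -0.002, 0.556, 0, 0, np.float64(0.006)] rows 2.2
[0.0, 0.0, 0.208, 0, 0, np.float64(0.0)] rows 0.8
```

apply_moves(
  rows=[
    [0.01,-0.002,0.3,0,0,0.006],
    [0.01,-0.002,0.556,0,0,0.006],
    [0.01,-0.002,0.556,0,0,0.006],
    [0.01,-0.002,0.66,0,0,0.006],
    [0.01,-0.002,0.764,0,0,0.006],
  ],
  claw=1,
)

```text
clock: 4.4
tcp_pos: [0.4689, -0.1272, 0.0096]
orientation: [2.797, 1.424, 0.003]
contact_force: [0.1, 0.1, -0.4]
grip_width: 0.0854
gripper_force: 0.0
```

apply_moves(
  rows=[
    [0,0,0,0,0,0],
    [0,0,0,0,0,0],
    [0,0,0,0,0,0],
    [0,0,0,0,0,0],
    [0,0,0,0,0,0],
  ],
  claw=0,
  newtons=50,
)

```text
clock: 5.03
tcp_pos: [0.468, -0.1258, 0.0099]
orientation: [2.797, 1.427, 0.002]
contact_force: [-2.5, -1.1, 8.1]
grip_width: 0.0611
gripper_force: 56.6
```

```bash
python3 p.py ".467 -.1246 .14 .944"
```

```text
at [ 0.468  -0.1258  0.0099] phi 0.9434 j [ 0.35  0.53 -0.26  2.14  0.27  0.5  -0.75] w 0.0611 grip 57 F [-2.5 -1.1  8.1] t 5.03
cmd [ 0.4669 -0.1247  0.008   0.9441]
[0.0, 0.0, -0.528, 0, 0, np.float64(0.0)] rows 2.1
```

```bash
python3 p.py ".467 -.1246 .12 .944" ".693 .107 .24 1.855"
```

```text
at [ 0.468  -0.1258  0.0099] phi 0.9434 j [ 0.35  0.53 -0.26  2.14  0.27  0.5  -0.75] w 0.0611 grip 57 F [-2.5 -1.1  8.1] t 5.03
cmd [ 0.4669 -0.1247  0.008   0.9441]
[0.0, 0.0, -0.448, 0, 0, np.float64(0.0)] rows 1.8
[1.281, 0.189, -0.48, 0, 0, np.float64(-0.58)] rows 5.5
```

```bash
sed -i 's/^for a in sys.argv\[1:\]:/&\n    if a[0]=="m":\n        m=np.array(list(map(float,a[1:].split()))); c=np.append(c[:3]+mat(c[3]).apply(m[:3]*.25),c[3]-m[3]*np.pi\/2); out.append(c); continue/' p.py; python3 p.py "m0.7 0.1 -0.7 -0.3" ".693 .107 .24 1.855"
```

```text
at [ 0.468  -0.1258  0.0099] phi 0.9434 j [ 0.35  0.53 -0.26  2.14  0.27  0.5  -0.75] w 0.0611 grip 57 F [-2.5 -1.1  8.1] t 5.03
cmd [ 0.4669 -0.1247  0.008   0.9441]
[0.477, 0.343, -0.228, 0, 0, np.float64(-0.28)] rows 2.5
```

apply_moves(
  rows=[
    [0,0,-0.1,0,0,0],
    [0,0,-0.35,0,0,0],
    [0.2,0.03,-0.5,0,0,-0.1],
    [0.45,0.06,-0.6,0,0,-0.2],
    [0.7,0.1,-0.7,0,0,-0.3],
  ],
)

```text
clock: 5.65
tcp_pos: [0.5833, -0.0044, 0.1808]
orientation: [2.382, 2.047, 0.0]
contact_force: [1.0, -0.8, -5.4]
grip_width: 0.0612
gripper_force: 58.7
```

apply_moves(
  rows=[
    [0.2,0.14,-0.1,0,0,-0.1],
    [0.4,0.28,-0.19,0,0,-0.2],
    [0.477,0.343,-0.228,0,0,-0.28],
    [0.477,0.343,-0.228,0,0,-0.28],
    [0.477,0.343,-0.228,0,0,-0.28],
  ],
)

```text
clock: 6.28
tcp_pos: [0.6849, 0.098, 0.2353]
orientation: [-1.886, -2.512, 0.004]
contact_force: [0.2, 0.1, -5.3]
grip_width: 0.0609
gripper_force: 58.7
```

```bash
python3 w.py wide_stand .6765 .1645 .284; python3 p.py
```

```text
proj [292. 127.] [(0.67, [252.0, 88.0, 76.0, 79.0], np.float64(0.01))]
wide_stand [0.6756 0.1668 0.2667 0.0453]
w_wide_stand_10.png
at [0.6851 0.0975 0.2358] phi 1.8532 j [ 0.14  0.56 -0.56  1.47  0.31  1.2  -0.18] w 0.0608 grip 59 F [-0.8 -0.8 -5.1] t 6.42
OFF PLAN [0.69300659 0.10694038 0.24       1.85513709]
cmd [0.693  0.1069 0.24   1.8551]
```

```bash
cat > avg.py <<'E'
# average the pose over several periods and store it as the commanded pose
from h import *
P=[];A=[]
for i in range(6):
    f=r.grab_frame("wrist"); o=r.get_obs(); P.append(o["tcp_pos"]); A.append(np.arctan2(*R.from_rotvec(o["orientation"]).as_matrix()[1::-1,0]))
print(np.std(P,0).round(4)); c=np.append(np.mean(P,0),np.mean(A)); print(c.round(4)); np.savetxt("cmd.txt",[c])
E
python3 avg.py; python3 p.py ".6758 .166 .1 1.845"
python3 - <<'E'
from h import *
f=r.grab_frame("wrist"); v=views("wide_stand",[f]); q=fit("wide_stand",v,(.6756,.1668,.267)); print(q)
m=(render(f,M["wide_stand"][0],q[0],q[1],q[2],.037,1)>.5).astype(np.uint8); g=dict(f); g["pixels"]=f["pixels"].copy()
cv2.drawContours(g["pixels"],cv2.findContours(m,0,2)[0],-1,(255,0,0),1); save(g,"ov.png")
E
```

```text
[0.0002 0.0004 0.0002]
[0.6856 0.0985 0.2363 1.8542]
at [0.6858 0.0989 0.2365] phi 1.8548 j [ 0.14  0.56 -0.56  1.47  0.31  1.2  -0.18] w 0.0612 grip 59 F [-0.6  0.8 -4.9] t 6.72
cmd [0.6856 0.0985 0.2363 1.8542]
[0.27, 0.038, 0.545, 0, 0, np.float64(0.006)] rows 2.4
[0.67529402 0.16664885 0.28519549 0.01749028]
```

View pics/ov.png

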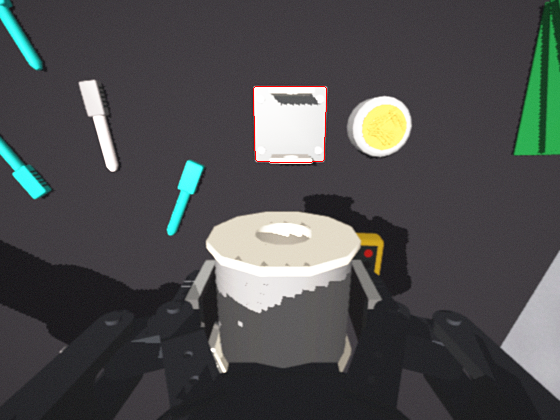

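```bash
python3 p.py ".6755 .166 .085 1.851"
```

```text
at [0.6859 0.0992 0.2365] phi 1.8551 j [ 0.14  0.56 -0.56  1.47  0.31  1.2  -0.18] w 0.0612 grip 59 F [ 0.1 -0.4 -5.8] t 6.83
cmd [0.6856 0.0985 0.2363 1.8542]
[0.271, 0.037, 0.605, 0, 0, np.float64(0.002)] rows 2.7
```

apply_moves(
  rows=[
    [0.15,0.02,0.1,0,0,0.002],
    [0.271,0.037,0.25,0,0,0.002],
    [0.271,0.037,0.45,0,0,0.002],
    [0.271,0.037,0.605,0,0,0.002],
    [0.271,0.037,0.605,0,0,0.002],
  ],
)

```text
clock: 7.45
tcp_pos: [0.6733, 0.1657, 0.0816]
orientation: [-1.885, -2.508, 0.01]
contact_force: [-0.2, -0.8, -6.0]
grip_width: 0.0608
gripper_force: 58.6
```

```bash
python3 avg.py; python3 p.py ".6755 .166 .014 1.851"
python3 - <<'E'
from h import *
for n in("scene","side"):
    f=r.grab_frame(n); u=proj(f,[.676,.166,.06]).astype(int); g=dict(f); g["pixels"]=cv2.resize(f["pixels"][u[1]-60:u[1]+60,max(u[0]-80,0):u[0]+80],None,fx=3,fy=3); save(g,n+"1.png")
a=[cv2.imread(f"pics/{n}1.png") for n in("scene","side")]; cv2.imwrite("pics/two1.png",cv2.resize(np.hstack([x[:360,:480] for x in a]),(800,300)))
E
```

```text
[0.0008 0.0004 0.0012]
[0.6769 0.1673 0.087  1.8518]
at [0.6772 0.1674 0.0877] phi 1.8517 j [ 0.01  0.71 -0.52  1.58  0.41  0.95 -0.36] w 0.0612 grip 59 F [ 0.3 -0.3 -4.6] t 7.75
cmd [0.6769 0.1673 0.087  1.8518]
[-0.004, -0.007, 0.292, 0, 0, np.float64(0.001)] rows 1.2
```

View pics/two1.png

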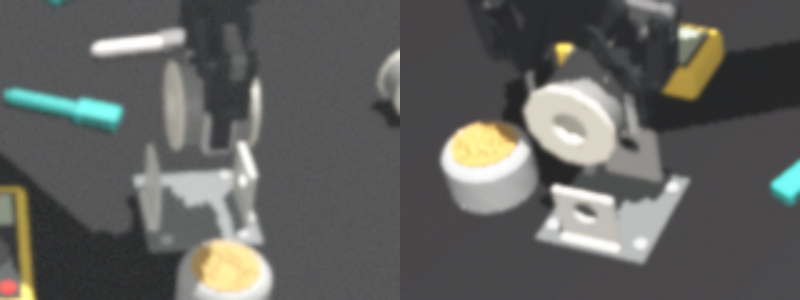

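```bash
python3 avg.py; python3 p.py ".6755 .166 .016 1.851"
```

```text
[0.0002 0.0001 0.0004]
[0.676  0.1669 0.0857 1.852 ]
at [0.6758 0.1668 0.0853] phi 1.8521 j [ 0.01  0.72 -0.52  1.58  0.41  0.95 -0.36] w 0.0608 grip 59 F [ 0.1  0.2 -4.5] t 8.15
cmd [0.676  0.1669 0.0857 1.852 ]
[-0.003, -0.003, 0.279, 0, 0, np.float64(0.001)] rows 1.1
```

apply_moves(
  rows=[
    [-0.003,-0.003,0.07,0,0,0],
    [-0.003,-0.003,0.14,0,0,0],
    [-0.003,-0.003,0.2,0,0,0],
    [-0.003,-0.003,0.25,0,0,0],
    [-0.003,-0.003,0.279,0,0,0.001],
  ],
)

```text
clock: 8.78
tcp_pos: [0.6748, 0.1659, 0.0149]
orientation: [-1.89, -2.509, 0.002]
contact_force: [-17.9, -7.8, 38.5]
grip_width: 0.0611
gripper_force: 63.7
```

apply_moves(
  rows=[
    [0,0,0,0,0,0],
    [0,0,0,0,0,0],
    [0,0,0,0,0,0],
  ],
)

```text
clock: 9.15
tcp_pos: [0.6755, 0.1659, 0.0155]
orientation: [1.89, 2.509, 0.001]
contact_force: [-0.0, 0.3, -5.6]
grip_width: 0.0611
gripper_force: 58.7
```

```bash
python3 p.py
```

```text
at [0.6755 0.1659 0.0155] phi 1.8504 j [-0.01  0.8  -0.48  1.61  0.46  0.85 -0.4 ] w 0.0611 grip 59 F [-0.   0.3 -5.6] t 9.15
cmd [0.6755 0.1659 0.016  1.8504]
```

```bash
python3 p.py "m0 0 0.01 0" "m0 0 -0.6 0"
```

```text
at [0.6755 0.1659 0.0155] phi 1.8504 j [-0.01  0.8  -0.48  1.61  0.46  0.85 -0.4 ] w 0.0611 grip 59 F [-0.   0.3 -5.6] t 9.15
cmd [0.6755 0.1659 0.016  1.8504]
```

apply_moves(
  rows=[
    [0,0,0.003,0,0,0],
    [0,0,0.006,0,0,0],
    [0,0,0.01,0,0,0],
    [0,0,0.01,0,0,0],
  ],
)

```text
clock: 9.65
tcp_pos: [0.6755, 0.1659, 0.015]
orientation: [1.89, 2.508, -0.0]
contact_force: [-5.4, -3.5, 10.9]
grip_width: 0.061
gripper_force: 60.6
```

apply_moves(
  rows=[
    [0,0,0,0,0,0],
    [0,0,0,0,0,0],
    [0,0,0,0,0,0],
  ],
  claw=0.88,
)

```text
clock: 10.02
tcp_pos: [0.6755, 0.166, 0.0129]
orientation: [1.89, 2.509, 0.001]
contact_force: [0.1, -0.7, -0.1]
grip_width: 0.075
gripper_force: 0.0
```

apply_moves(
  rows=[
    [0,0,-0.06,0,0,0],
    [0,0,-0.2,0,0,0],
    [0,0,-0.4,0,0,0],
    [0,0,-0.6,0,0,0],
    [0,0,-0.6,0,0,0],
  ],
)

```text
clock: 10.65
tcp_pos: [0.6783, 0.1676, 0.1695]
orientation: [1.887, 2.505, 0.013]
contact_force: [-0.5, -0.3, 0.1]
grip_width: 0.0753
gripper_force: 0.0
```

```bash
cat > fit2.py <<'E'
# usage: fit2.py name x y yaw z : fit from scene+side
import sys; from h import *
n=sys.argv[1]; x=list(map(float,sys.argv[2:])); F=[r.grab_frame(c) for c in("scene","side")]
for f in F:
    u=proj(f,[x[0],x[1],x[3]]); c=[o for o in r.outline_of(f,n) if np.linalg.norm(np.array(o["rect"][:2])+np.array(o["rect"][2:])/2-u)<40]
    if c: print(f["shot"],round(c[0]["conf"],2),fit(n,[(f,c[0]["pixels"])],x[:3],x[3]).round(4))
E
python3 p.py; python3 fit2.py large_reel .6755 .166 .28 .036; python3 w.py large_reel .6755 .166 .28
```

```text
at [0.6783 0.1676 0.1695] phi 1.8504 j [ 0.04  0.63 -0.55  1.53  0.36  1.08 -0.32] w 0.0753 grip 0 F [-0.5 -0.3  0.1] t 10.65
cmd [0.6755 0.1659 0.1635 1.8504]
32 0.92 [0.6728 0.1661 0.2401 0.1236]
33 0.71 [0.6767 0.162  0.2697 0.3697]
proj [283. 203.] [(0.65, [250.0, 174.0, 69.0, 68.0], np.float64(0.02))]
large_reel [0.6766 0.1657 0.2785 0.0889]
w_large_reel_34.png
```

```bash
python3 p.py ".505 .332 .2 .57"
```

```text
at [0.6746 0.1657 0.1616] phi 1.8506 j [ 0.04  0.64 -0.55  1.53  0.36  1.08 -0.32] w 0.0751 grip 0 F [ 0.1  0.4 -0. ] t 11.0
cmd [0.6755 0.1659 0.1635 1.8504]
[0.827, -0.472, -0.146, 0, 0, np.float64(0.815)] rows 6.9
```

apply_moves(
  rows=[
    [0.1,-0.06,-0.146,0,0,0.1],
    [0.25,-0.14,-0.146,0,0,0.2],
    [0.4,-0.23,-0.146,0,0,0.3],
    [0.55,-0.31,-0.146,0,0,0.4],
    [0.6,-0.34,-0.146,0,0,0.5],
  ],
  claw=1,
)

```text
clock: 11.62
tcp_pos: [0.5493, 0.2896, 0.199]
orientation: [-2.706, -1.594, 0.002]
contact_force: [0.4, 0.7, 0.1]
grip_width: 0.0854
gripper_force: 0.0
```

```bash
python3 p.py "m0.6 -0.34 -0.146 0.5" ".505 .332 .2 .57"
```

```text
at [0.5493 0.2896 0.199 ] phi 1.0646 j [-0.25  0.46 -0.45  1.7   0.22  1.04 -1.28] w 0.0854 grip 0 F [0.4 0.7 0.1] t 11.62
OFF PLAN [0.50506264 0.33209966 0.1999941  0.57018666]
cmd [0.5051 0.3321 0.2    0.5702]
[-0.184, 0.665, 0.146, 0, 0, np.float64(-0.5)] rows 4.2
```

```bash
python3 avg.py; python3 p.py ".505 .332 .2 .57"
```

```text
[0.0016 0.0018 0.    ]
[0.5515 0.2872 0.199  1.0664]
at [0.5532 0.2853 0.199 ] phi 1.0656 j [-0.25  0.46 -0.44  1.7   0.22  1.04 -1.27] w 0.0857 grip 0 F [-0.5  0.2 -0.6] t 11.93
cmd [0.5515 0.2872 0.199  1.0664]
[0.067, -0.249, -0.004, 0, 0, np.float64(0.316)] rows 2.7
```

apply_moves(
  rows=[
    [0.03,-0.1,0,0,0,0.11],
    [0.06,-0.2,0,0,0,0.22],
    [0.067,-0.249,-0.004,0,0,0.316],
    [0.067,-0.249,-0.004,0,0,0.316],
    [0.067,-0.249,-0.004,0,0,0.316],
  ],
)

```text
clock: 12.55
tcp_pos: [0.507, 0.3302, 0.2002]
orientation: [3.014, 0.884, 0.0]
contact_force: [1.0, 0.2, -0.6]
grip_width: 0.0855
gripper_force: 0.0
```

```bash
python3 avg.py;python3 w.py small_reel .505 .332 2.13; python3 avg.py
```

```text
[0.0003 0.0003 0.0001]
[0.5066 0.3306 0.2003 0.5688]
proj [282. 193.] [(0.6, [257.0, 175.0, 46.0, 40.0], np.float64(0.02))]
small_reel [0.5041 0.3343 2.0893 0.0719]
w_small_reel_47.png
[0. 0. 0.]
[0.5058 0.3315 0.2004 0.5689]
```

```bash
python3 p.py ".5045 .333 .005 .539" "m0 0 -0.55 0"
```

```text
at [0.5058 0.3315 0.2005] phi 0.5689 j [-0.41  0.42 -0.36  1.74  0.17  1.01 -1.83] w 0.0855 grip 0 F [-1.1 -0.2 -0.1] t 13.3
cmd [0.5058 0.3315 0.2004 0.5689]
[-0.001, -0.008, 0.782, 0, 0, np.float64(0.019)] rows 3.1
```

apply_moves(
  rows=[
    [-0.001,-0.008,0.22,0,0,0.019],
    [-0.001,-0.008,0.45,0,0,0.019],
    [-0.001,-0.008,0.62,0,0,0.019],
    [-0.001,-0.008,0.73,0,0,0.019],
    [-0.001,-0.008,0.782,0,0,0.019],
  ],
)

```text
clock: 13.92
tcp_pos: [0.5038, 0.3325, 0.0033]
orientation: [3.027, 0.836, -0.003]
contact_force: [0.0, -0.2, -0.1]
grip_width: 0.085
gripper_force: 0.0
```

apply_moves(
  rows=[
    [0,0,0,0,0,0],
    [0,0,0,0,0,0],
    [0,0,0,0,0,0],
    [0,0,0,0,0,0],
    [0,0,0,0,0,0],
  ],
  claw=0,
  newtons=40,
)

```text
clock: 14.55
tcp_pos: [0.5056, 0.3339, 0.0066]
orientation: [-3.027, -0.836, -0.004]
contact_force: [-0.7, 0.0, 6.7]
grip_width: 0.0495
gripper_force: 42.1
```

apply_moves(
  rows=[
    [0,0,-0.1,0,0,0],
    [0,0,-0.3,0,0,0],
    [0,0,-0.5,0,0,0],
    [0,0,-0.55,0,0,0],
    [0,0,-0.55,0,0,0],
  ],
)

```text
clock: 15.18
tcp_pos: [0.5047, 0.3328, 0.1428]
orientation: [-3.028, -0.836, -0.002]
contact_force: [0.1, 0.3, -2.5]
grip_width: 0.0495
gripper_force: 42.2
```

```bash
python3 p.py ".64 .12 .24 1.0" ".656 -.105 .24 1.397"
```

```text
at [0.5047 0.3328 0.1428] phi 0.5387 j [-0.42  0.48 -0.35  1.79  0.2   0.9  -1.89] w 0.0495 grip 42 F [ 0.1  0.3 -2.5] t 15.18
cmd [0.5046 0.333  0.1424 0.5391]
[0.028, 1.009, -0.39, 0, 0, np.float64(-0.293)] rows 4.3
[-0.723, 0.541, -0.0, 0, 0, np.float64(-0.253)] rows 3.6
```

```bash
python3 p.py ".61 .09 .24 .97" ".6556 -.2 .24 1.397"
```

```text
at [0.5047 0.3328 0.1428] phi 0.5387 j [-0.42  0.48 -0.35  1.79  0.2   0.9  -1.89] w 0.0495 grip 42 F [ 0.1  0.3 -2.5] t 15.18
cmd [0.5046 0.333  0.1424 0.5391]
[-0.137, 1.051, -0.39, 0, 0, np.float64(-0.274)] rows 4.5
[-0.853, 0.806, -0.0, 0, 0, np.float64(-0.272)] rows 4.7
```

```bash
python3 p.py "m-0.137 0.98 -0.39 -0.274" ".6556 -.2 .24 1.397"
```

```text
at [0.5047 0.3328 0.1428] phi 0.5387 j [-0.42  0.48 -0.35  1.79  0.2   0.9  -1.89] w 0.0495 grip 42 F [ 0.1  0.3 -2.5] t 15.18
cmd [0.5046 0.333  0.1424 0.5391]
[-0.883, 0.871, -0.0, 0, 0, np.float64(-0.272)] rows 5.0
```

apply_moves(
  rows=[
    [-0.03,0.2,-0.1,0,0,-0.06],
    [-0.06,0.42,-0.2,0,0,-0.12],
    [-0.09,0.64,-0.29,0,0,-0.18],
    [-0.12,0.86,-0.36,0,0,-0.24],
    [-0.137,0.98,-0.39,0,0,-0.274],
  ],
)

```text
clock: 15.8
tcp_pos: [0.6014, 0.1006, 0.2383]
orientation: [2.781, 1.46, -0.005]
contact_force: [0.7, 0.2, -1.8]
grip_width: 0.049
gripper_force: 42.3
```

apply_moves(
  rows=[
    [-0.16,0.16,0,0,0,-0.055],
    [-0.33,0.325,0,0,0,-0.11],
    [-0.5,0.49,0,0,0,-0.165],
    [-0.67,0.66,0,0,0,-0.22],
    [-0.8,0.79,0,0,0,-0.272],
  ],
)

```text
clock: 16.42
tcp_pos: [0.6492, -0.175, 0.2367]
orientation: [-2.404, -2.018, 0.006]
contact_force: [-0.1, 0.5, -2.1]
grip_width: 0.0492
gripper_force: 42.3
```

apply_moves(
  rows=[
    [-0.06,0.07,0,0,0,0],
    [-0.06,0.07,0,0,0,0],
    [-0.06,0.07,0,0,0,0],
    [-0.06,0.07,0,0,0,0],
  ],
)

```text
clock: 16.92
tcp_pos: [0.6648, -0.1874, 0.2394]
orientation: [-2.403, -2.022, 0.001]
contact_force: [0.2, 0.2, -2.3]
grip_width: 0.0492
gripper_force: 42.3
```

```bash
python3 avg.py;  python3 w.py narrow_stand .666 -.162 -.174; python3 avg.py; python3 p.py ".666 -.162 .08 1.397"
```

```text
[0.0001 0.0004 0.0001]
[ 0.6651 -0.1884  0.2401  1.3977]
proj [279. 163.] [(0.77, [243.0, 136.0, 71.0, 53.0], np.float64(0.0))]
narrow_stand [ 0.6656 -0.1596 -0.169   0.0541]
w_narrow_stand_60.png
[0. 0. 0.]
[ 0.6652 -0.1894  0.24    1.3965]
at [ 0.6652 -0.1894  0.2399] phi 1.3965 j [ 0.44  0.53 -0.37  1.48  0.2   1.17 -0.14] w 0.0491 grip 42 F [ 0.1 -0.1 -1.4] t 17.68
cmd [ 0.6652 -0.1894  0.24    1.3965]
[0.108, -0.016, 0.64, 0, 0, np.float64(-0.0)] rows 2.6
```

```bash
python3 p.py ".666 -.1608 .075 1.4008"
```

```text
at [ 0.6652 -0.1894  0.2399] phi 1.3965 j [ 0.44  0.53 -0.37  1.48  0.2   1.17 -0.14] w 0.0491 grip 42 F [ 0.1 -0.1 -1.4] t 17.68
cmd [ 0.6652 -0.1894  0.24    1.3965]
[0.113, -0.017, 0.66, 0, 0, np.float64(-0.003)] rows 2.7
```

apply_moves(
  rows=[
    [0.113,-0.017,0.15,0,0,-0.003],
    [0.113,-0.017,0.38,0,0,-0.003],
    [0.113,-0.017,0.57,0,0,-0.003],
    [0.113,-0.017,0.66,0,0,-0.003],
    [0.113,-0.017,0.66,0,0,-0.003],
  ],
)

```text
clock: 18.3
tcp_pos: [0.6652, -0.1607, 0.0738]
orientation: [-2.4, -2.024, 0.002]
contact_force: [-0.1, -0.5, -0.6]
grip_width: 0.0494
gripper_force: 42.2
```

```bash
python3 avg.py; python3 avg.py; python3 p.py ".666 -.1608 .013 1.4008"
python3 - <<'E'
from h import *
a=[]
for n in("scene","side"):
    f=r.grab_frame(n); u=proj(f,[.666,-.161,.04]).astype(int); a.append(cv2.resize(f["pixels"][u[1]-50:u[1]+50,u[0]-65:u[0]+65][...,::-1],(400,308),interpolation=2))
cv2.imwrite("pics/two2.png",np.hstack(a))
E
```

```text
[0.0004 0.     0.0006]
[ 0.6674 -0.161   0.077   1.401 ]
[0.0003 0.0001 0.0005]
[ 0.6663 -0.1609  0.0758  1.4011]
at [ 0.666  -0.1608  0.0752] phi 1.4012 j [ 0.38  0.68 -0.34  1.63  0.28  0.88 -0.24] w 0.0493 grip 42 F [ 0.6 -0.1 -1.8] t 18.9
cmd [ 0.6663 -0.1609  0.0758  1.4011]
[0.0, -0.001, 0.251, 0, 0, np.float64(0.0)] rows 1.0
```

View pics/two2.png

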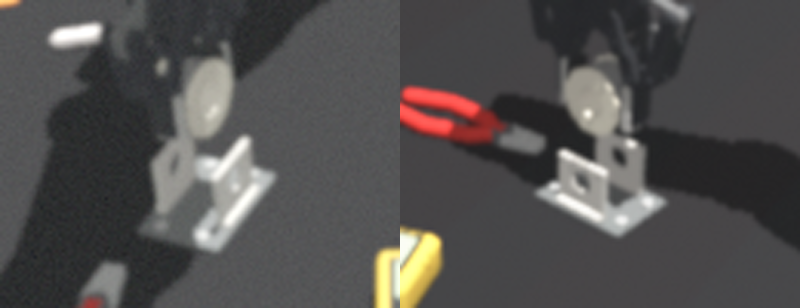

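The small reel is above the narrow stand and in line with its cheeks, so I'll lower it.

apply_moves(
  rows=[
    [0,0,0.06,0,0,0],
    [0,0,0.13,0,0,0],
    [0,0,0.19,0,0,0],
    [0,0,0.235,0,0,0],
    [0,0,0.245,0,0,0],
  ],
)

```text
clock: 19.62
tcp_pos: [0.6652, -0.1606, 0.0123]
orientation: [-2.4, -2.024, 0.002]
contact_force: [-0.7, 0.4, -1.7]
grip_width: 0.0492
gripper_force: 42.3
```

apply_moves(
  rows=[
    [0,0,0.005,0,0,0],
    [0,0,0.01,0,0,0],
    [0,0,0.014,0,0,0],
    [0,0,0.017,0,0,0],
    [0,0,0.017,0,0,0],
  ],
)

```text
clock: 20.25
tcp_pos: [0.6665, -0.1609, 0.0116]
orientation: [2.401, 2.024, 0.001]
contact_force: [-5.2, 0.2, 10.3]
grip_width: 0.0494
gripper_force: 43.5
```

```bash
python3 p.py "m0 0 0.262 0" "m0 0 -0.6 0"
```

```text
at [ 0.6665 -0.1609  0.0116] phi 1.401 j [ 0.36  0.76 -0.32  1.65  0.31  0.78 -0.26] w 0.0494 grip 43 F [-5.2  0.2 10.3] t 20.25
cmd [ 0.6661 -0.1608  0.013   1.4011]
```

apply_moves(
  rows=[
    [0,0,0,0,0,0],
    [0,0,0,0,0,0],
    [0,0,0,0,0,0],
  ],
  claw=0.75,
)

```text
clock: 20.62
tcp_pos: [0.666, -0.1608, 0.0094]
orientation: [2.402, 2.025, 0.0]
contact_force: [0.1, -0.6, 0.4]
grip_width: 0.0639
gripper_force: 0.0
```

apply_moves(
  rows=[
    [0,0,-0.06,0,0,0],
    [0,0,-0.2,0,0,0],
    [0,0,-0.4,0,0,0],
    [0,0,-0.6,0,0,0],
    [0,0,-0.6,0,0,0],
  ],
)

```text
clock: 21.25
tcp_pos: [0.6693, -0.161, 0.166]
orientation: [2.396, 2.02, 0.01]
contact_force: [-0.2, -0.1, -0.2]
grip_width: 0.0642
gripper_force: 0.0
```

```bash
python3 avg.py; python3 avg.py; python3 w.py small_reel .666 -.161 -.17; python3 p.py ".459 -.2495 .2 2.035"
python3 - <<'E'
from h import *
for o in r.outline_of(r.grab_frame("scene"),"small_reel"): print(o["conf"],o["rect"])
E
```

```text
[0.0009 0.0001 0.0017]
[ 0.6657 -0.1608  0.1597  1.4012]
[0.0002 0.     0.0003]
[ 0.6655 -0.1607  0.1586  1.4013]
proj [282. 203.] [(0.93, [257.0, 188.0, 52.0, 43.0], np.float64(0.02)), (0.7, [360.0, 164.0, 150.0, 62.0], np.float64(0.59))]
small_reel [ 0.6659 -0.1638 -0.1807  0.0809]
w_small_reel_93.png
at [ 0.6659 -0.1607  0.1594] phi 1.4013 j [ 0.4   0.59 -0.37  1.57  0.24  1.02 -0.21] w 0.0639 grip 0 F [ 0.4  1.1 -0.6] t 22.0
cmd [ 0.6655 -0.1607  0.1586  1.4013]
[-0.49, -0.754, -0.166, 0, 0, np.float64(-0.403)] rows 3.7
0.64 [186.8, 221.4, 22.2, 24.2]
```

apply_moves(
  rows=[
    [-0.1,-0.17,-0.1,0,0,-0.1],
    [-0.22,-0.35,-0.166,0,0,-0.2],
    [-0.35,-0.55,-0.166,0,0,-0.3],
    [-0.47,-0.73,-0.166,0,0,-0.38],
    [-0.49,-0.754,-0.166,0,0,-0.403],
  ],
)

```text
clock: 22.72
tcp_pos: [0.4554, -0.2523, 0.2009]
orientation: [-1.655, -2.669, 0.004]
contact_force: [0.1, -0.2, 0.2]
grip_width: 0.064
gripper_force: 0.0
```

View pics/w_small_reel_93.png

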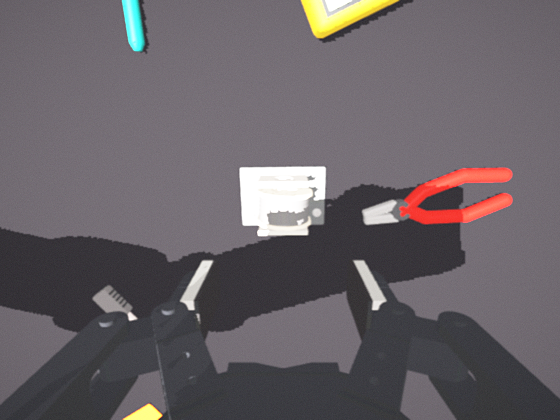

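```bash
python3 avg.py; python3 avg.py; python3 w.py long_spindle .4824 -.2983 3.6075; python3 p.py ".458 -.2485 .2 2.035"
```

```text
[0.0015 0.0011 0.0001]
[ 0.4592 -0.2501  0.2012  2.0334]
[0.0002 0.0002 0.0001]
[ 0.4601 -0.2491  0.2009  2.0353]
proj [280. 233.] [(0.79, [272.0, 172.0, 21.0, 100.0], np.float64(0.04))]
long_spindle [ 0.4826 -0.2987  3.6101  0.0508]
w_long_spindle_107.png
at [ 0.4595 -0.2496  0.2009] phi 2.0345 j [ 0.82  0.31 -0.53  1.92  0.19  0.96  0.67] w 0.064 grip 0 F [ 0.6 -1.   0.3] t 23.48
cmd [ 0.4601 -0.2491  0.2009  2.0353]
[0.006, -0.006, 0.003, 0, 0, np.float64(0.0)] rows 0.0
```

```bash
python3 p.py ".4573 -.2487 .03 2.039"  ".4573 -.2487 .0015 2.039"
```

```text
at [ 0.4595 -0.2496  0.2009] phi 2.0345 j [ 0.82  0.31 -0.53  1.92  0.19  0.96  0.67] w 0.064 grip 0 F [ 0.6 -1.   0.3] t 23.48
cmd [ 0.4601 -0.2491  0.2009  2.0353]
[0.006, -0.009, 0.683, 0, 0, np.float64(-0.002)] rows 2.7
[0.0, -0.0, 0.114, 0, 0, np.float64(-0.0)] rows 0.5
```

apply_moves(
  rows=[
    [0.006,-0.009,0.2,0,0,-0.002],
    [0.006,-0.009,0.4,0,0,-0.002],
    [0.006,-0.009,0.58,0,0,-0.002],
    [0.006,-0.009,0.683,0,0,-0.002],
    [0.006,-0.009,0.73,0,0,-0.002],
  ],
  claw=0.5,
)

```text
clock: 24.1
tcp_pos: [0.4561, -0.249, 0.017]
orientation: [-1.646, -2.673, 0.0]
contact_force: [0.8, 0.0, -0.4]
grip_width: 0.0427
gripper_force: 0.0
```

apply_moves(
  rows=[
    [0,0,0.02,0,0,0],
    [0,0,0.04,0,0,0],
    [0,0,0.055,0,0,0],
    [0,0,0.067,0,0,0],
    [0,0,0.067,0,0,0],
  ],
)

```text
clock: 24.72
tcp_pos: [0.4567, -0.2494, 0.0017]
orientation: [1.648, 2.675, -0.0]
contact_force: [0.9, -0.6, -0.2]
grip_width: 0.0424
gripper_force: 0.0
```

apply_moves(
  rows=[
    [0,0,0,0,0,0],
    [0,0,0,0,0,0],
    [0,0,0,0,0,0],
    [0,0,0,0,0,0],
    [0,0,0,0,0,0],
  ],
  claw=0,
  newtons=60,
)

```text
clock: 25.35
tcp_pos: [0.457, -0.2495, 0.0021]
orientation: [1.647, 2.674, -0.0]
contact_force: [-1.0, 1.0, 4.7]
grip_width: 0.0178
gripper_force: 59.6
```

```bash
python3 avg.py; python3 p.py
```

```text
[0. 0. 0.]
[ 0.4569 -0.2494  0.0021  2.0374]
at [ 0.4569 -0.2495  0.0021] phi 2.0373 j [ 0.7   0.6  -0.4   2.05  0.42  0.57  0.47] w 0.018 grip 60 F [-1.2  0.4  4.9] t 25.65
cmd [ 0.4569 -0.2494  0.0021  2.0374]
```

apply_moves(
  rows=[
    [0,0,-0.05,0,0,0],
    [0,0,-0.2,0,0,0],
    [0,0,-0.4,0,0,0],
    [0,0,-0.59,0,0,0],
    [0,0,-0.59,0,0,0],
  ],
)

```text
clock: 26.28
tcp_pos: [0.4592, -0.2503, 0.1534]
orientation: [1.644, 2.668, 0.001]
contact_force: [1.0, -0.3, -0.7]
grip_width: 0.0181
gripper_force: 59.0
```

```bash
cp cmd.txt c0.txt; python3 p.py "m0 0 -0.59 0" ".51 -.05 .15 1.98" ".58 .15 .15 1.92" ".6296 .3255 .15 1.851"
```

```text
at [ 0.4592 -0.2503  0.1534] phi 2.0372 j [ 0.81  0.37 -0.53  1.97  0.24  0.86  0.62] w 0.0181 grip 59 F [ 1.  -0.3 -0.7] t 26.27
OFF PLAN [ 0.45694079 -0.24944854  0.00209627  2.03738622]
cmd [ 0.4569 -0.2494  0.0021  2.0374]
[0.617, 0.548, -0.002, 0, 0, np.float64(0.037)] rows 3.3
[0.623, 0.575, 0.0, 0, 0, np.float64(0.038)] rows 3.4
[0.592, 0.427, 0.0, 0, 0, np.float64(0.044)] rows 2.9
```

apply_moves(
  rows=[
    [0.1,0.09,0,0,0,0.01],
    [0.25,0.22,0,0,0,0.02],
    [0.43,0.38,0,0,0,0.03],
    [0.57,0.5,0,0,0,0.037],
    [0.617,0.548,-0.002,0,0,0.037],
  ],
)

```text
clock: 26.9
tcp_pos: [0.5095, -0.0465, 0.1492]
orientation: [-1.718, -2.629, -0.001]
contact_force: [-0.4, -1.1, -0.3]
grip_width: 0.0183
gripper_force: 58.9
```

apply_moves(
  rows=[
    [0.13,0.12,0,0,0,0.01],
    [0.28,0.26,0,0,0,0.02],
    [0.43,0.4,0,0,0,0.03],
    [0.57,0.53,0,0,0,0.038],
    [0.623,0.575,0,0,0,0.038],
  ],
)

```text
clock: 27.52
tcp_pos: [0.5798, 0.1527, 0.1491]
orientation: [-1.798, -2.575, -0.001]
contact_force: [0.1, 0.7, -1.4]
grip_width: 0.018
gripper_force: 58.9
```

apply_moves(
  rows=[
    [0.13,0.1,0,0,0,0.01],
    [0.28,0.2,0,0,0,0.02],
    [0.43,0.31,0,0,0,0.03],
    [0.56,0.4,0,0,0,0.044],
    [0.592,0.427,0,0,0,0.044],
  ],
)

```text
clock: 28.15
tcp_pos: [0.629, 0.3273, 0.1488]
orientation: [-1.887, -2.51, 0.001]
contact_force: [-0.0, -0.4, -0.5]
grip_width: 0.0179
gripper_force: 58.9
```

```bash
python3 avg.py; python3 avg.py; python3 p.py ".6296 .3255 .033 1.851"; python3 w.py long_spindle .645 .272 3.42
```

```text
[0.0002 0.0015 0.0002]
[0.6297 0.3241 0.149  1.8496]
[0.0001 0.0006 0.0001]
[0.6298 0.3243 0.1498 1.8493]
at [0.6296 0.3252 0.1499] phi 1.85 j [-0.21  0.67 -0.54  1.51  0.37  1.07 -0.56] w 0.0183 grip 59 F [-0.5 -0.  -1.6] t 28.75
cmd [0.6298 0.3243 0.1498 1.8493]
[0.005, 0.001, 0.467, 0, 0, np.float64(-0.001)] rows 1.9
proj [282. 252.] [(0.68, [263.0, 237.0, 43.0, 132.0], np.float64(0.02))]
long_spindle [0.6628 0.2131 3.5559 0.6052]
w_long_spindle_126.png
```

apply_moves(
  rows=[
    [0.003,0.001,0.12,0,0,0],
    [0.003,0.001,0.26,0,0,0],
    [0.003,0.001,0.38,0,0,0],
    [0.003,0.001,0.45,0,0,0],
    [0.003,0.001,0.467,0,0,0],
  ],
)

```text
clock: 29.52
tcp_pos: [0.6291, 0.3262, 0.0319]
orientation: [-1.89, -2.509, 0.002]
contact_force: [-0.0, 0.2, -0.8]
grip_width: 0.0181
gripper_force: 58.9
```

```bash
cat > v.py <<'E'
# v.py name stand x y yaw z out: overlay the expected spindle pose on scene and side, plus stand bore line; print fits with z free-ish
import sys; from h import *
n=sys.argv[1]; x,y,a,z=map(float,sys.argv[2:6]); im=[]
for c in("scene","side"):
    f=r.grab_frame(c); g=cv2.resize(f["pixels"],None,fx=4,fy=4,interpolation=2)
    Rz=R.from_euler("z",a).as_matrix(); 
    pts=[proj(f,Rz@np.array([0,t,0])+[x,y,z]) for t in(-.093 if n[0]=="l" else -.08,.053 if n[0]=="l" else .04)]
    cv2.line(g,*[tuple(((p+.5)*4).astype(int).tolist()) for p in pts],(255,0,0),1)
    for o in r.outline_of(f,n):
        if sat(f,o["pixels"])<.3: print(c,round(o["conf"],2),o["rect"])
    u=(np.mean(pts,0)*4).astype(int); x0=max(u[0]-200,0); y0=max(u[1]-200,0); im.append(g[y0:y0+400,x0:x0+400,::-1])
cv2.imwrite("pics/"+sys.argv[6],np.hstack(im))
E
python3 avg.py; python3 avg.py; python3 p.py; python3 v.py long_spindle .6451 .2717 3.4216 .037 v1.png
```

```text
[0.0003 0.0002 0.0007]
[0.63   0.3269 0.0338 1.8504]
[0.0002 0.0001 0.0003]
[0.6299 0.3266 0.0336 1.8504]
at [0.6297 0.3264 0.0332] phi 1.8504 j [-0.24  0.79 -0.49  1.57  0.45  0.89 -0.62] w 0.0184 grip 59 F [-0.7  0.1  0.2] t 30.12
cmd [0.6299 0.3266 0.0336 1.8504]
scene 0.8 [388.8, 246.0, 51.6, 9.7]
side 0.66 [126.4, 260.5, 50.8, 65.6]
```

View pics/v1.png

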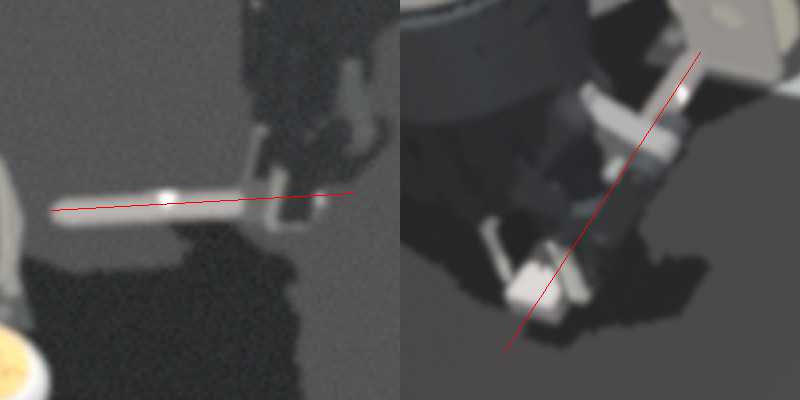

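apply_moves(
  rows=[
    [-0.04,0,0,0,0,0],
    [-0.08,0,0,0,0,0],
    [-0.11,0,0,0,0,0],
    [-0.13,0,0,0,0,0],
    [-0.14,0,0,0,0,0],
  ],
)

```text
clock: 30.95
tcp_pos: [0.6394, 0.2923, 0.033]
orientation: [1.891, 2.509, 0.0]
contact_force: [0.9, 0.4, -1.3]
grip_width: 0.0178
gripper_force: 58.9
```

```bash
python3 avg.py; python3 avg.py; python3 p.py ".660 .2198 .033 1.851"; python3 v.py long_spindle .6551 .2370 3.4216 .037 v2.png
```

```text
[0.0002 0.0004 0.    ]
[0.6392 0.2929 0.033  1.8506]
[0.0001 0.0001 0.    ]
[0.6391 0.2931 0.0329 1.8509]
at [0.6392 0.2929 0.0329] phi 1.8506 j [-0.19  0.79 -0.49  1.59  0.45  0.88 -0.57] w 0.0183 grip 59 F [-0.2  0.2 -1.6] t 31.55
cmd [0.6391 0.2931 0.0329 1.8509]
[-0.305, -0.001, -0.0, 0, 0, np.float64(-0.0)] rows 1.2
scene 0.86 [382.2, 246.3, 53.7, 8.7]
side 0.75 [141.3, 250.2, 42.2, 57.6]
```

View pics/v2.png

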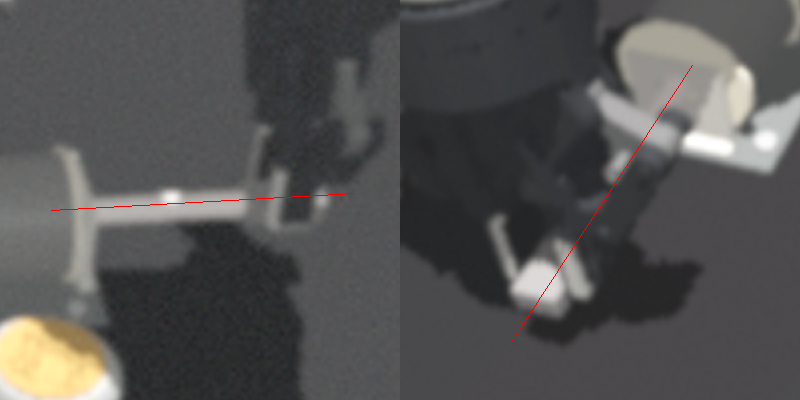

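apply_moves(
  rows=[
    [-0.03,0,0,0,0,0],
    [-0.07,0,0,0,0,0],
    [-0.11,0,0,0,0,0],
    [-0.14,0,0,0,0,0],
    [-0.15,0,0,0,0,0],
  ],
)

```text
clock: 32.38
tcp_pos: [0.65, 0.2556, 0.0329]
orientation: [1.891, 2.508, -0.0]
contact_force: [0.5, 0.1, -0.7]
grip_width: 0.0181
gripper_force: 58.9
```

```bash
python3 avg.py; python3 p.py ".660 .2198 .033 1.851"
```

```text
[0.0002 0.0006 0.    ]
[0.6495 0.2568 0.033  1.8506]
at [0.6493 0.2574 0.033 ] phi 1.8512 j [-0.14  0.78 -0.49  1.6   0.45  0.88 -0.52] w 0.0185 grip 59 F [-0.4  0.9 -0.2] t 32.67
cmd [0.6495 0.2568 0.033  1.8506]
[-0.154, -0.001, -0.0, 0, 0, np.float64(-0.0)] rows 0.6
```

apply_moves(
  rows=[
    [-0.03,0,0,0,0,0],
    [-0.07,0,0,0,0,0],
    [-0.1,0,0,0,0,0],
    [-0.125,0,0,0,0,0],
    [-0.135,0,0,0,0,0],
  ],
)

```text
clock: 33.3
tcp_pos: [0.6591, 0.2235, 0.0329]
orientation: [1.891, 2.509, -0.0]
contact_force: [-0.5, 0.4, -0.1]
grip_width: 0.0184
gripper_force: 58.9
```

apply_moves(
  rows=[
    [-0.005,0,0,0,0,0],
    [-0.01,0,0,0,0,0],
    [-0.014,0,0,0,0,0],
    [-0.018,0,0,0,0,0],
    [-0.018,0,0,0,0,0],
  ],
)

```text
clock: 33.92
tcp_pos: [0.6601, 0.2199, 0.0329]
orientation: [1.89, 2.509, -0.0]
contact_force: [0.5, 0.1, -0.6]
grip_width: 0.0182
gripper_force: 58.9
```

```bash
python3 avg.py; python3 p.py ".660 .2198 .033 1.851"
```

```text
[0. 0. 0.]
[0.6601 0.22   0.0329 1.8505]
at [0.6601 0.2201 0.0329] phi 1.8505 j [-0.08  0.78 -0.49  1.61  0.45  0.87 -0.47] w 0.0181 grip 59 F [ 1.1  0.5 -0.2] t 34.23
cmd [0.6601 0.22   0.0329 1.8505]
[-0.001, -0.001, -0.0, 0, 0, np.float64(-0.0)] rows 0.0
```

apply_moves(
  rows=[
    [-0.003,0,0,0,0,0],
    [-0.006,0,0,0,0,0],
    [-0.009,0,0,0,0,0],
    [-0.011,0,0,0,0,0],
    [-0.011,0,0,0,0,0],
  ],
)

```text
clock: 34.85
tcp_pos: [0.6602, 0.2194, 0.033]
orientation: [-1.887, -2.509, -0.003]
contact_force: [-1.7, 5.0, -2.2]
grip_width: 0.0182
gripper_force: 58.8
```

```bash
python3 avg.py; python3 p.py ".660 .2198 .033 1.851"
```

```text
[0. 0. 0.]
[0.6602 0.2194 0.033  1.852 ]
at [0.6602 0.2194 0.033 ] phi 1.852 j [-0.08  0.78 -0.49  1.61  0.45  0.87 -0.46] w 0.0181 grip 59 F [-2.3  4.9 -1.6] t 35.15
cmd [0.6602 0.2194 0.033  1.852 ]
[0.002, -0.0, 0.0, 0, 0, np.float64(0.001)] rows 0.0
```

apply_moves(
  rows=[
    [-0.005,0,0,0,0,0],
    [-0.005,0,0.004,0,0,0],
    [-0.005,0,0.008,0,0,0],
    [-0.005,0,0.01,0,0,0],
    [-0.005,0,0.01,0,0,0],
  ],
)

```text
clock: 35.78
tcp_pos: [0.6606, 0.2195, 0.0314]
orientation: [-1.886, -2.51, -0.005]
contact_force: [-3.0, 6.2, 2.5]
grip_width: 0.0179
gripper_force: 59.3
```

apply_moves(
  rows=[
    [0,0,0,0,0,0],
    [0,0,0,0,0,0],
    [0,0,0,0,0,0],
  ],
  claw=0.45,
)

```text
clock: 36.15
tcp_pos: [0.6616, 0.215, 0.0303]
orientation: [1.891, 2.508, -0.001]
contact_force: [0.6, 0.2, -0.8]
grip_width: 0.0384
gripper_force: 0.0
```

apply_moves(
  rows=[
    [0,0,-0.06,0,0,0],
    [0,0,-0.2,0,0,0],
    [0,0,-0.4,0,0,0],
    [0,0,-0.6,0,0,0],
    [0,0,-0.6,0,0,0],
  ],
)

```text
clock: 36.78
tcp_pos: [0.664, 0.2177, 0.1871]
orientation: [1.887, 2.505, 0.013]
contact_force: [-1.0, -0.4, -1.7]
grip_width: 0.0383
gripper_force: 0.0
```

```bash
python3 avg.py; python3 avg.py; python3 p.py ".4515 .129 .2 1.98"; python3 v.py long_spindle .6755 .166 3.4216 .034 v3.png
```

```text
[0.0008 0.0004 0.0018]
[0.6611 0.2159 0.1807 1.8504]
[0.0002 0.0001 0.0003]
[0.6608 0.216  0.1796 1.8506]
at [0.6611 0.2161 0.18  ] phi 1.8506 j [-0.04  0.62 -0.56  1.52  0.35  1.11 -0.39] w 0.0384 grip 0 F [ 0.6  0.6 -0.2] t 37.38
cmd [0.6608 0.216  0.1796 1.8506]
[-0.103, -0.901, -0.082, 0, 0, np.float64(-0.082)] rows 3.6
scene 0.57 [334.0, 249.6, 60.3, 8.4]
side 0.87 [166.5, 253.0, 19.9, 18.8]
```

View pics/v3.png

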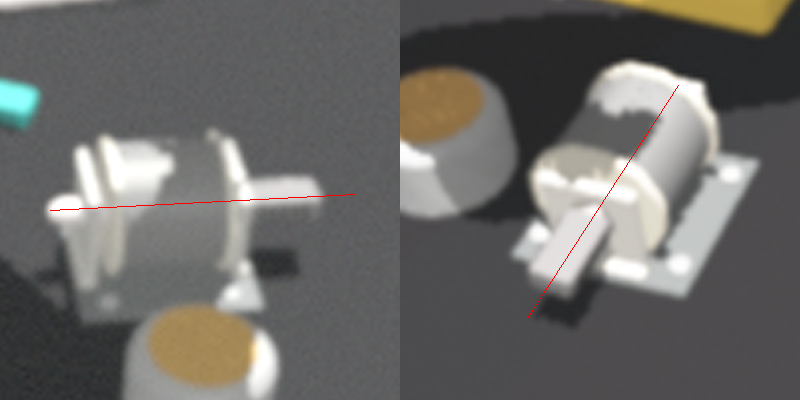

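apply_moves(
  rows=[
    [-0.02,-0.15,-0.08,0,0,-0.02],
    [-0.04,-0.36,-0.082,0,0,-0.04],
    [-0.07,-0.58,-0.082,0,0,-0.06],
    [-0.095,-0.8,-0.082,0,0,-0.08],
    [-0.103,-0.901,-0.082,0,0,-0.082],
  ],
)

```text
clock: 38.2
tcp_pos: [0.4492, 0.1277, 0.2008]
orientation: [1.724, 2.625, -0.003]
contact_force: [0.1, -0.9, -0.4]
grip_width: 0.0383
gripper_force: 0.0
```

```bash
python3 avg.py; python3 avg.py; python3 w.py short_spindle .469 .0897 3.555; python3 p.py
```

```text
[0.0022 0.001  0.0003]
[0.4512 0.1287 0.2012 1.9792]
[0.0003 0.0001 0.0001]
[0.4525 0.1297 0.2009 1.9795]
proj [282. 224.] [(0.8, [320.0, 250.0, 48.0, 70.0], np.float64(0.76)), (0.77, [156.0, 195.0, 50.0, 77.0], np.float64(0.67)), (0.6, [190.0, 52.0, 48.0, 103.0], np.float64(0.5)), (0.57, [274.0, 168.0, 17.0, 84.0], np.float64(0.01))]
short_spindle [0.4677 0.0918 3.5331 0.0432]
w_short_spindle_199.png
at [0.4519 0.1293 0.2008] phi 1.9793 j [ 0.2   0.24 -0.69  2.03  0.19  0.94 -0.19] w 0.0384 grip 0 F [ 0.2 -0.5 -0.1] t 38.95
cmd [0.4525 0.1297 0.2009 1.9795]
```

```bash
echo ".4518 .1292 .2006 1.9795" > cmd.txt; python3 p.py ".4512 .1308 .02 1.969"  ".4512 .1308 .0015 1.969"
```

```text
at [0.4519 0.1293 0.2008] phi 1.9793 j [ 0.2   0.24 -0.69  2.03  0.19  0.94 -0.19] w 0.0384 grip 0 F [ 0.2 -0.5 -0.1] t 38.95
cmd [0.4518 0.1292 0.2006 1.9795]
[0.007, 0.0, 0.722, 0, 0, np.float64(0.007)] rows 2.9
[-0.0, 0.0, 0.074, 0, 0, np.float64(-0.0)] rows 0.3
```

apply_moves(
  rows=[
    [0.007,0,0.15,0,0,0.007],
    [0.007,0,0.35,0,0,0.007],
    [0.007,0,0.55,0,0,0.007],
    [0.007,0,0.68,0,0,0.007],
    [0.007,0,0.722,0,0,0.007],
  ],
)

```text
clock: 39.58
tcp_pos: [0.45, 0.1305, 0.0188]
orientation: [-1.737, -2.615, 0.004]
contact_force: [-0.3, -0.5, 0.1]
grip_width: 0.0383
gripper_force: 0.0
```

apply_moves(
  rows=[
    [0,0,0,0,0,0],
    [0,0,0.02,0,0,0],
    [0,0,0.04,0,0,0],
    [0,0,0.06,0,0,0],
    [0,0,0.07,0,0,0],
  ],
)

```text
clock: 40.2
tcp_pos: [0.4511, 0.1307, 0.0027]
orientation: [1.739, 2.616, -0.0]
contact_force: [0.2, 0.0, -0.1]
grip_width: 0.0385
gripper_force: 0.0
```

apply_moves(
  rows=[
    [0,0,0,0,0,0],
    [0,0,0,0,0,0],
    [0,0,0,0,0,0],
  ],
)

```text
clock: 40.58
tcp_pos: [0.4512, 0.1308, 0.003]
orientation: [1.739, 2.616, 0.0]
contact_force: [0.6, 0.6, -0.7]
grip_width: 0.0383
gripper_force: 0.0
```

```bash
python3 p.py
```

```text
at [0.4512 0.1308 0.003 ] phi 1.9683 j [-0.    0.56 -0.5   2.16  0.53  0.53 -0.51] w 0.0383 grip 0 F [ 0.6  0.6 -0.7] t 40.58
cmd [4.5110e-01 1.3080e-01 1.6000e-03 1.9685e+00]
```

Now lower about 1 mm, close and lift.

apply_moves(
  rows=[
    [0,0,0.004,0,0,0],
    [0,0,0.004,0,0,0],
    [0,0,0.004,0,0,0],
    [0,0,0.004,0,0,0],
    [0,0,0.004,0,0,0],
  ],
  claw=0,
  newtons=60,
)

```text
clock: 41.2
tcp_pos: [0.4513, 0.1309, 0.0022]
orientation: [1.739, 2.616, 0.0]
contact_force: [-0.6, -0.7, 5.0]
grip_width: 0.018
gripper_force: 59.2
```

apply_moves(
  rows=[
    [0,0,-0.05,0,0,0],
    [0,0,-0.2,0,0,0],
    [0,0,-0.4,0,0,0],
    [0,0,-0.55,0,0,0],
    [0,0,-0.6,0,0,0],
  ],
)

```text
clock: 41.82
tcp_pos: [0.4522, 0.1312, 0.1545]
orientation: [1.738, 2.614, 0.004]
contact_force: [0.1, 0.4, -0.8]
grip_width: 0.0182
gripper_force: 58.8
```

apply_moves(
  rows=[
    [0,0,0,0,0,0],
    [0,0,0,0,0,0],
    [0,0,0,0,0,0],
    [0,0,0,0,0,0],
    [0,0,0,0,0,0],
  ],
)

```text
clock: 42.45
tcp_pos: [0.4509, 0.1309, 0.1516]
orientation: [-1.738, -2.616, 0.001]
contact_force: [0.1, -0.1, -0.8]
grip_width: 0.0181
gripper_force: 58.8
```

```bash
echo ".4512 .1308 .152 1.9685" > cmd.txt;  python3 p.py ".57 .04 .152 1.7" ".687 -.044 .152 1.4008"
```

```text
at [0.4509 0.1309 0.1516] phi 1.9685 j [ 0.18  0.32 -0.69  2.07  0.27  0.84 -0.27] w 0.0181 grip 59 F [ 0.1 -0.1 -0.8] t 42.45
cmd [0.4512 0.1308 0.152  1.9685]
[-0.519, 0.297, 0.0, 0, 0, np.float64(0.171)] rows 2.4
[-0.393, 0.421, 0.0, 0, 0, np.float64(0.19)] rows 2.3
```

apply_moves(
  rows=[
    [-0.1,0.06,0,0,0,0.04],
    [-0.22,0.13,0,0,0,0.08],
    [-0.36,0.21,0,0,0,0.12],
    [-0.48,0.28,0,0,0,0.16],
    [-0.519,0.297,0,0,0,0.171],
  ],
)

```text
clock: 43.08
tcp_pos: [0.5712, 0.0382, 0.1516]
orientation: [2.078, 2.356, -0.0]
contact_force: [-0.6, 1.3, -1.3]
grip_width: 0.0183
gripper_force: 58.7
```

apply_moves(
  rows=[
    [-0.08,0.09,0,0,0,0.05],
    [-0.18,0.19,0,0,0,0.1],
    [-0.28,0.3,0,0,0,0.15],
    [-0.37,0.4,0,0,0,0.19],
    [-0.393,0.421,0,0,0,0.19],
  ],
)

```text
clock: 43.7
tcp_pos: [0.6874, -0.0449, 0.1514]
orientation: [-2.403, -2.024, 0.001]
contact_force: [-1.3, -0.7, -0.5]
grip_width: 0.0178
gripper_force: 58.8
```

apply_moves(
  rows=[
    [0,0,0,0,0,0],
    [0,0,0,0,0,0],
    [0,0,0,0,0,0],
    [0,0,0,0,0,0],
    [0,0,0,0,0,0],
  ],
)

```text
clock: 44.32
tcp_pos: [0.6867, -0.0439, 0.1521]
orientation: [2.401, 2.026, 0.0]
contact_force: [-0.7, 0.2, -0.3]
grip_width: 0.018
gripper_force: 58.8
```

```bash
python3 p.py ".686 -.0445 .027 1.4008"
```

```text
at [ 0.6867 -0.0439  0.1521] phi 1.4015 j [ 0.26  0.61 -0.43  1.57  0.28  1.03 -0.41] w 0.018 grip 59 F [-0.7  0.2 -0.3] t 44.33
cmd [ 0.6869 -0.0439  0.152   1.4014]
[-0.003, -0.003, 0.5, 0, 0, np.float64(0.0)] rows 2.0
```

apply_moves(
  rows=[
    [-0.003,-0.003,0.1,0,0,0],
    [-0.003,-0.003,0.23,0,0,0],
    [-0.003,-0.003,0.36,0,0,0],
    [-0.003,-0.003,0.46,0,0,0],
    [-0.003,-0.003,0.5,0,0,0],
  ],
)

```text
clock: 44.95
tcp_pos: [0.6849, -0.0447, 0.0253]
orientation: [-2.4, -2.024, 0.003]
contact_force: [-0.4, -0.0, -0.4]
grip_width: 0.0183
gripper_force: 58.8
```

apply_moves(
  rows=[
    [0,0,0,0,0,0],
    [0,0,0,0,0,0],
    [0,0,0,0,0,0],
    [0,0,0,0,0,0],
    [0,0,0,0,0,0],
  ],
)

```text
clock: 45.58
tcp_pos: [0.6861, -0.0446, 0.0273]
orientation: [2.401, 2.025, 0.0]
contact_force: [-0.0, -0.5, -0.4]
grip_width: 0.018
gripper_force: 58.8
```

```bash
python3 p.py "m0 0 0 0" ".6733 -.1184 .027 1.4008"
python3 - <<'E'
from h import *
try:
    f=r.grab_frame("side"); n="short_spindle"; g=cv2.resize(f["pixels"],None,fx=5,fy=5,interpolation=2)
    y=np.array([.1692,.9856,0]); s=np.array([.666,-.1608,.031])
    P=[proj(f,s+y*t) for t in (.137,.035,-.06)]; u=(P[1]*5).astype(int)
    for p,c in zip(P,[(255,0,0)]*3): cv2.circle(g,tuple((p*5+2).astype(int).tolist()),4,c,1)
    cv2.line(g,*[tuple((p*5+2).astype(int).tolist()) for p in P[::2]],(255,0,0),1)
    save(dict(pixels=g[u[1]-250:u[1]+250,u[0]-350:u[0]+350]),"v4.png"); print(f["shot"])
except Exception as e: print(e)
E
```

```text
at [ 0.6861 -0.0446  0.0273] phi 1.4012 j [ 0.23  0.75 -0.38  1.64  0.35  0.82 -0.47] w 0.018 grip 59 F [-0.  -0.5 -0.4] t 45.58
cmd [ 0.6861 -0.0446  0.027   1.4014]
[-0.3, -0.001, -0.0, 0, 0, np.float64(0.0)] rows 1.2
200
```

View pics/v4.png

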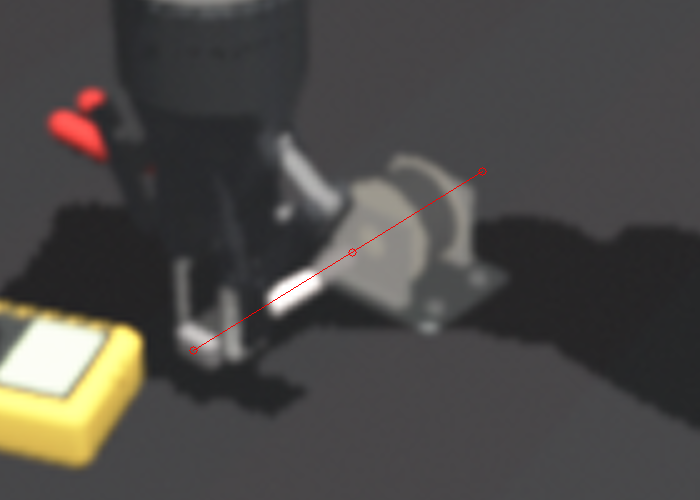

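apply_moves(
  rows=[
    [-0.02,0,0,0,0,0],
    [-0.04,0,0,0,0,0],
    [-0.06,0,0,0,0,0],
    [-0.075,0,0,0,0,0],
    [-0.085,0,0,0,0,0],
  ],
)

```text
clock: 46.25
tcp_pos: [0.6823, -0.066, 0.0269]
orientation: [2.402, 2.025, -0.0]
contact_force: [0.7, -1.0, -0.6]
grip_width: 0.018
gripper_force: 58.8
```

apply_moves(
  rows=[
    [0,0,0,0,0,0],
    [0,0,0,0,0,0],
    [0,0,0,0,0,0],
  ],
)

```text
clock: 46.62
tcp_pos: [0.6824, -0.0652, 0.0269]
orientation: [-2.401, -2.026, -0.0]
contact_force: [-0.4, 0.4, -0.1]
grip_width: 0.0184
gripper_force: 58.8
```

apply_moves(
  rows=[
    [-0.02,0,0,0,0,0],
    [-0.05,0,0,0,0,0],
    [-0.08,0,0,0,0,0],
    [-0.1,0,0,0,0,0],
    [-0.11,0,0,0,0,0],
  ],
)

```text
clock: 47.25
tcp_pos: [0.6776, -0.0934, 0.0269]
orientation: [2.402, 2.024, -0.0]
contact_force: [0.7, -1.0, -0.1]
grip_width: 0.018
gripper_force: 58.8
```

apply_moves(
  rows=[
    [-0.02,0,0,0,0,0],
    [-0.04,0,0,0,0,0],
    [-0.06,0,0,0,0,0],
    [-0.075,0,0,0,0,0],
    [-0.075,0,0,0,0,0],
  ],
)

```text
clock: 47.88
tcp_pos: [0.6745, -0.1117, 0.0269]
orientation: [2.402, 2.024, -0.0]
contact_force: [0.5, -0.2, -0.8]
grip_width: 0.0182
gripper_force: 58.8
```

```bash
python3 p.py "m-0.27 0 0 0"
```

```text
at [ 0.6745 -0.1117  0.0269] phi 1.4006 j [ 0.33  0.75 -0.38  1.65  0.36  0.82 -0.37] w 0.0182 grip 59 F [ 0.5 -0.2 -0.8] t 47.88
cmd [ 0.6732 -0.1184  0.027   1.4014]
```

apply_moves(
  rows=[
    [-0.006,0,0,0,0,0],
    [-0.012,0,0,0,0,0],
    [-0.018,0,0,0,0,0],
    [-0.022,0,0,0,0,0],
    [-0.026,0,0,0,0,0],
  ],
)

```text
clock: 48.5
tcp_pos: [0.6735, -0.1176, 0.0269]
orientation: [2.402, 2.025, 0.0]
contact_force: [0.0, -0.6, -0.6]
grip_width: 0.0183
gripper_force: 58.8
```

apply_moves(
  rows=[
    [-0.003,0,0,0,0,0],
    [-0.006,0,0,0,0,0],
    [-0.009,0,0,0,0,0],
    [-0.01,0,0,0,0,0],
    [-0.01,0,0,0,0,0],
  ],
)

```text
clock: 49.12
tcp_pos: [0.6732, -0.1188, 0.027]
orientation: [-2.4, -2.026, -0.002]
contact_force: [0.2, 5.5, -1.4]
grip_width: 0.0181
gripper_force: 58.8
```

apply_moves(
  rows=[
    [-0.005,0,0,0,0,0],
    [-0.005,0,0.004,0,0,0],
    [-0.005,0,0.008,0,0,0],
    [-0.005,0,0.01,0,0,0],
    [-0.005,0,0.01,0,0,0],
  ],
)

```text
clock: 49.75
tcp_pos: [0.6736, -0.1188, 0.0251]
orientation: [-2.399, -2.027, -0.004]
contact_force: [0.2, 6.6, 1.7]
grip_width: 0.018
gripper_force: 59.1
```

apply_moves(
  rows=[
    [0,0,0,0,0,0],
    [0,0,0,0,0,0],
    [0,0,0,0,0,0],
  ],
  claw=0.45,
)

```text
clock: 50.12
tcp_pos: [0.6726, -0.1225, 0.0244]
orientation: [2.402, 2.024, -0.001]
contact_force: [0.1, -0.3, 0.3]
grip_width: 0.0383
gripper_force: 0.0
```

apply_moves(
  rows=[
    [0,0,-0.06,0,0,0],
    [0,0,-0.2,0,0,0],
    [0,0,-0.4,0,0,0],
    [0,0,-0.6,0,0,0],
    [0,0,-0.6,0,0,0],
  ],
)

```text
clock: 50.75
tcp_pos: [0.6761, -0.1213, 0.181]
orientation: [2.396, 2.02, 0.011]
contact_force: [-0.2, 1.0, -0.8]
grip_width: 0.0386
gripper_force: 0.0
```

apply_moves(
  rows=[
    [0,0,0,0,0,0],
    [0,0,0,0,0,0],
    [0,0,0,0,0,0],
    [0,0,0,0,0,0],
    [0,0,0,0,0,0],
  ],
)

```text
clock: 51.38
tcp_pos: [0.6727, -0.1212, 0.1741]
orientation: [-2.401, -2.025, 0.0]
contact_force: [-0.1, -0.8, -0.6]
grip_width: 0.0383
gripper_force: 0.0
```

Run:
```python
from h import *
print({k:np.round(v,3) for k,v in r.get_obs().items()})
try: f=r.grab_frame("side"); save(f,"last.png"); print(f["shot"])
except Exception as e: print("no picture:",e)
```

```text
{'clock': np.float64(51.375), 'joints': array([ 0.386,  0.582, -0.438,  1.561,  0.271,  1.06 , -0.291]), 'qvel': array([-0.001, -0.004, -0.001, -0.002,  0.001, -0.   , -0.001]), 'tau': array([ 7.0000e-03, -6.2589e+01, -5.9270e+00, -2.6370e+01,  1.2000e-02,
        6.0000e-03,  0.0000e+00]), 'tcp_pos': array([ 0.673, -0.121,  0.174]), 'orientation': array([-2.401, -2.025,  0.   ]), 'contact_force': array([-0.08 , -0.775, -0.558]), 'moment': array([0.027, 0.036, 0.056]), 'gripper_force': np.float64(0.0), 'grip_width': np.float64(0.038)}
no picture: 200 camera calls are used up
```

```bash
python3 -c "
from bench import r
print(r.hand_in())"
```

```text
the job is handed in; nothing more can be done
None
```

Both reels are in their stands with the matching spindles threaded until the handle met the cheek, and the job was handed in at 51 s; the camera calls ran out first, so the short spindle's final seating rests on contact force and position, not a picture.

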